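Open the bayonet-capped sample canister and load its tube carrier

TASK

Open the sample canister: push its bayonet cover down against the springy gasket without forcing it, twist it a quarter turn counter-clockwise (seen from above) to free it from the claws, lift it off and lay it flat in the steel tray, bar up. Then lower into the canister the widest of the three tube carriers that goes into its bore, down to the floor of the bore, upright. Leave the other two carriers and everything else on the desk where they are.

Things in the scene. Friction and masses are not known exactly. Their poses are not given: they have to be found in the camera images.
- canister: Insulated white sample canister: upright round tube, 88 mm outside, 80 mm high, on a grey dock 150 mm square and 12 mm thick, screwed to the desk. Origin on its axis at desk level, z up, x towards one of two opposite steel claws at its rim that hold the cover.
- canister_mouth (a point): Centre of the canister's mouth, on its axis level with the tube's rim, 80 mm above the desk; axes as canister. The bore is 62 mm wide; its flat floor is 70 mm below the rim.
- claw (a point): Top of the canister's claw on its x axis, 57 mm from the axis, 20.5 mm above the rim; a second claw is opposite. Seen from above each claw runs from 20 deg clockwise (end stop) to 50 deg counter-clockwise of this point, 48 to 66 mm from the axis. Here it has a raised pocket where the cover's ear is locked; from 14 to 50 deg its roof is lower: an ear passes only if held down.
- gasket (a joint): How far the springy gasket under the cover is pressed down (m): 0 when locked, less once the cover is off. Pushing the locked cover down takes about 4 N at first and 1.5 N more per mm; the ears are clear of the pocket at about 10 N; the cover meets the hard rim at about 13 N (all within 1 N); over about 25 N is forcing it. Keep it pushed while turning.
- cover: White bayonet cover, about 0.25 kg: round plate 88 mm wide, 8 mm thick, with two opposite ears 18 mm wide (116 mm over both) level with it. Starts locked on the canister, x axes within 3 deg; lifts straight off once turned 65 to 145 deg counter-clockwise from above. Origin on its axis at the plate's underside; x along the ears, z up.
- cover_bar (a point): Grip bar on the cover, in line with its ears: 84 mm long (x), 16 mm wide (y), rising 38 mm above the plate. This point is on the cover's axis inside the bar, 34 mm above the plate's underside and 12 mm below the bar's top; z up.
- tray_in (a point): Shallow fixed steel tray, outside 170 mm (its x) by 200 mm (its y), walls 4 mm thick, 18 mm high. This point is the centre of its inner floor, 4 mm above the desk; z up.
- carrier_44_center (a point): White tube carrier, the narrow one of three that differ only in width: solid round body 44 mm in diameter, 60 mm high, with small dark holes in its top and an upright lifting tab 34 mm long (x), 14 mm thick (y), 45 mm high; 105 mm high in all, about 0.16 kg. Stands upright on the desk at the start. This point is on its axis half-way up, 52.5 mm above its underside; z up.
- carrier_56_center (a point): White tube carrier, the middle one of three that differ only in width: solid round body 56 mm in diameter, 60 mm high, with small dark holes in its top and an upright lifting tab 34 mm long (x), 14 mm thick (y), 45 mm high; 105 mm high in all, about 0.16 kg. Stands upright on the desk at the start. This point is on its axis half-way up, 52.5 mm above its underside; z up.
- carrier_68_center (a point): White tube carrier, the wide one of three that differ only in width: solid round body 68 mm in diameter, 60 mm high, with small dark holes in its top and an upright lifting tab 34 mm long (x), 14 mm thick (y), 45 mm high; 105 mm high in all, about 0.16 kg. Stands upright on the desk at the start. This point is on its axis half-way up, 52.5 mm above its underside; z up.
- spray_bottle: Blue spray bottle, 72 mm wide, 190 mm tall. Bystander; origin under its centre.
- gel_bottle: Hand gel bottle, 56 mm wide, 140 mm tall. Bystander; origin under its centre.
- wipes_tub: White tub, 84 mm wide, 120 mm tall. Bystander; origin under its centre.
- wipes_pack: White soft-looking packet, 160 x 90 x 35 mm. Bystander; origin under its centre.
- stapler: Stapler, 130 x 32 x 42 mm. Bystander; origin under its centre.
- marker: Black marker pen, 14 mm thick, about 130 mm long. Bystander; origin under its centre.
- tape_roll: Brown roll, 80 mm wide, 25 mm high. Bystander; origin under its centre.
- carrier_56: The middle carrier itself; origin on its axis at its underside, z up.
Mind the look-alikes: they are no part of the job. Leave any orange look-alike of the cover alone.

How it is judged:
By the outcome, as a careful person would: the job done as asked, in the order asked, and still so for the second after the job is handed in, with the robot touching nothing.
It also fails if it takes over 69 s, if anything falls off the work surface, if the arm or the gripper's body presses on something with over 40 N, if the wrist force passes 120 N, or if a joint passes its speed limit or range.

ROBOT

A 6-joint arm with a two-finger parallel gripper is mounted at the origin on the work surface. World frame = base frame: x ahead of the robot, y to its left, z up, the work surface at z = 0. Lengths are in m, angles in degrees, forces in N, time in s.
With the tool pointing down it reaches from about 0.35 to 0.8 m from the base axis. Payload 7.3 kg.
Tool frame: the origin (TCP) lies on the centre line of the jaws, within the pads' length; the fingertips stand 11 mm ahead of it and the grasp point (between the pads) lies 8 mm behind it; z points along the fingers, y is the line along which they close (so a half turn about z gives the same grasp; the last joint's range is limited). The gripper opens to 85 mm and grips with 20 to 120 N. Pads are 22 mm wide; open, the fingers measure 114 mm over their backs; the gripper's body (76 mm by 85 mm) begins 54 mm behind the grasp point. The pads swing forward as they close: fully open they stand 13 mm farther back than shut.
Start: joints at [65.145, 19.595, 87.324, -0, 73.075, -8.365], TCP at [0.149, 0.503, 0.242] pointing down, gripper open.
Joint ranges: [-145.02, 145.02], [-44.19, 115.74], [2.07, 154.8], [-57.11, 237.11], [16.16, 152.29], [-177.93, 177.93]. Speed limits (degrees/s): [147.25, 147.25, 180, 180, 180, 180].

INTERFACE

Orientations are given as [roll, pitch, yaw] about the fixed x, y, z axes, in that order (R = Rz(yaw) Ry(pitch) Rx(roll)).
In Python, from plant import manip gives the robot as it stands. The module is installed in compiled form; this text tells all that it offers.
- The arm moves only by the shell command python3 -m inch 'ROWS'. ROWS is a JSON object of lists of equal length, an entry for each row: "xyz": the shift along the tool's x, y, z in m, a list of three; "rotation": the turn, a rotation vector about the tool's x, y, z in degrees, a list of three; "fingers": the finger opening in m, from 0 to 0.0854. In form: {"xyz": [[dx, dy, dz], ...], "rotation": [[rx, ry, rz], ...], "fingers": [fingers, ...]}. A call has 1 to 8 rows; each row is the pose to reach, as a shift and turn from the pose commanded when the call began, along the tool's axes at that moment; what a row does not reach only later rows make up. A row lasts 1/12 s, in which the tool goes at most 41.7 mm and 7.16 degrees, less where a joint would pass 70% of its speed; a pose out of reach is approached as far as the arm can. A call with a gripper value outside its range is refused whole. The fingers move at their own pace and stop on an object; the grip force is fixed at half the most. Time passes only in rows, so rows that repeat a pose let the fingers close. It gives the time, the measured TCP pose, the force, the opening and the grip force at its end, in the units of the state.
- manip.sense(): the state, without advancing time (a new reading comes with each control period).
- manip.get_image(name): name is "side" or "top"; returns the picture (480x640x3 uint8, red, green, blue); there is no depth.
- manip.get_calibration(name): a dict with "camera_matrix" (3x3 intrinsics, pixels), "view" (4x4, takes a point from world to camera coordinates). Camera axes: x right, y up, looking along -z (the intrinsics and any distortion apply to the point x, -y, -z); pixel columns grow to the right and rows downward; lengths in m; the calibration is good to about 2 mm. A picture is of the moment at which its call begins. get_calibration takes no time and is no camera call.
- manip.hand_in(): hands the job in; it is judged then, once.
The state is a dict: "time": time; "joints": joint angles; "qvel": joint speeds; "joint_efforts": joint torques, N m; "eef_pos": TCP position; "orientation": TCP orientation; "contact_force": force on the tool from outside, world axes, zero at the start; "torque": the same for the moment, N m; "width": opening from 0.0 (shut) to 1.0 (fully open); "finger_force": force on a finger pad.
Only numpy, scipy, OpenCV 4.12 (cv2) and the standard library are available. Lean on these libraries where they do the work, as an engineer would, in place of code of your own. Each camera call takes 0.05 s, during which the arm holds its last target. There are 200 camera calls.

## Working session

There is one attempt and no reset: what is moved stays moved. The work goes in short steps, Python scripts to look and compute and a shell command to move; the robot and the scene stay as the last step left them, time stands still between calls to the robot, and variables do not carry over. Pictures are saved under pics/ and viewed, at most 10 in all, crops included, and the job is handed in when it is done.

```bash
mkdir -p pics; ls
python3 - <<'E'
from plant import manip
import cv2,numpy as np
for n in("side","top"):
    cv2.imwrite(f"pics/{n}0.png",manip.get_image(n)[:,:,::-1]); c=manip.get_calibration(n); print(n,{k:np.round(v,4).tolist() if not isinstance(v,str) else v for k,v in c.items()})
print(manip.sense())
E
```

```text
pics
side {'camera_matrix': [[581.535, 0.0, 320.216], [0.0, 581.535, 237.2147], [0.0, 0.0, 1.0]], 'view': [[0.7241, -0.6897, -0.0046, -0.3122], [0.521, 0.5426, 0.6589, -0.3424], [-0.4519, -0.4795, 0.7522, -1.0696], [0.0, 0.0, 0.0, 1.0]]}
top {'camera_matrix': [[517.6423, 0.0, 316.6803], [0.0, 517.6423, 240.5612], [0.0, 0.0, 1.0]], 'view': [[-0.0137, -0.9999, -0.0019, 0.0421], [0.9972, -0.0138, 0.0739, -0.4543], [-0.0739, -0.0009, 0.9973, -1.2658], [0.0, 0.0, 0.0, 1.0]]}
{'time': 0.1, 'joints': array([ 6.51436591e+01,  1.96328550e+01,  8.73710845e+01, -5.45207255e-04,
        7.30770576e+01, -8.36533753e+00]), 'qvel': array([-0.03869003, -0.0714551 , -0.13227035,  0.07180069,  0.07443874,
       -0.0273442 ]), 'joint_efforts': array([ 6.88476703e-04, -4.34447336e+01, -2.46490180e+01, -1.60137010e-04,
        4.60830182e-03,  4.52553502e-05]), 'eef_pos': array([0.14886332, 0.50308863, 0.24169584]), 'orientation': array([-1.79919789e+02, -1.12679934e-02,  1.63509148e+02]), 'contact_force': array([-0.14559628,  0.84351133, -0.5762057 ]), 'torque': array([-0.00803409, -0.0221876 ,  0.02002609]), 'finger_force': 0.0, 'width': 1.0014102247314973}
```

View pics/top0.png

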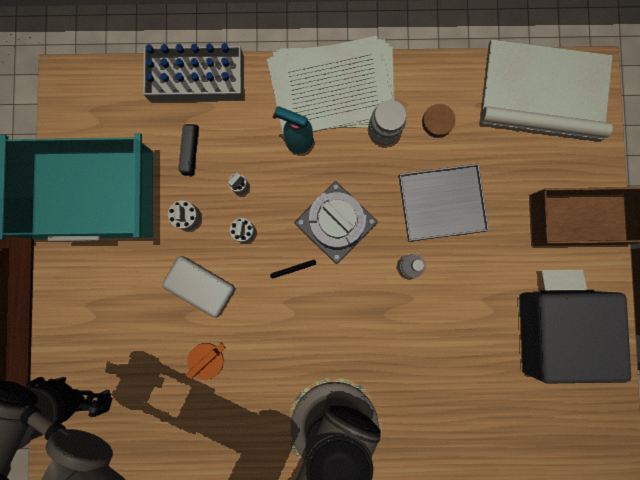

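View pics/side0.png

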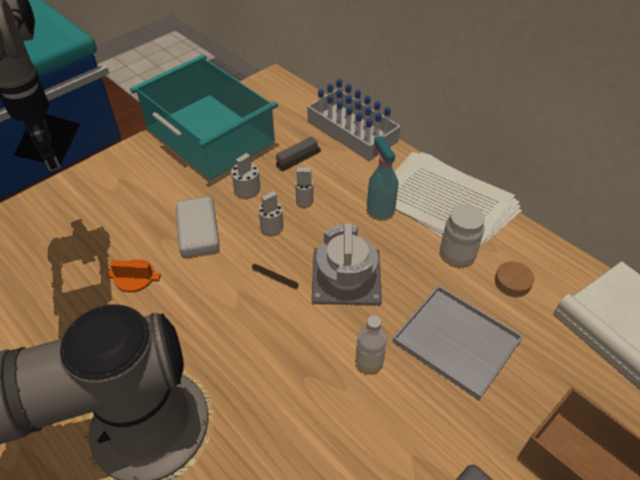

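Top view: canister with the white cover at (337,220). Its look-alikes are the orange cover (206,361), the wipes tub (388,120) and the brown roll (438,120). The carriers are wide (183,215), middle (242,230) and narrow (237,183), and the tray is at (443,203). I choose the white cover on the square dock and the middle carrier, and check both in one close crop.

```bash
cat > h.py <<'E'
import numpy as np,cv2
from plant import manip
def ray(n,px):
    c=manip.get_calibration(n);K=np.array(c["camera_matrix"]);V=np.array(c["view"])
    d=np.linalg.solve(K,[px[0],px[1],1.]);d=np.array([d[0],-d[1],-d[2]])
    R=V[:3,:3];return -R.T@V[:3,3],R.T@d
def plane(n,px,z):
    o,d=ray(n,px);return o+d*(z-o[2])/d[2]
def proj(n,p):
    c=manip.get_calibration(n);q=np.array(c["view"])@np.append(p,1);u=np.array(c["camera_matrix"])@[q[0],-q[1],-q[2]];return u[:2]/u[2]
def tri(a,b):
    o1,d1=ray("top",a);o2,d2=ray("side",b)
    s=np.linalg.lstsq(np.c_[d1,-d2],o2-o1,rcond=None)[0];p,q=o1+s[0]*d1,o2+s[1]*d2
    return (p+q)/2,np.linalg.norm(p-q)
E
python3 - <<'E'
import cv2,numpy as np
t=cv2.imread("pics/top0.png");s=cv2.imread("pics/side0.png")
def cr(i,x,y,w,h,k): return cv2.resize(i[y:y+h,x:x+w],None,fx=k,fy=k,interpolation=cv2.INTER_CUBIC)
a=cr(t,290,175,100,100,4)[:300*4//3]; b=cr(s,300,215,100,100,4)
c=cr(t,155,165,100,50*2,2);d=cr(s,225,145,100,100,2);e=cr(t,395,155,100,100,2)
e2=cr(t,180,330,50,50,4)
cv2.imwrite("pics/crop.png",np.vstack([np.hstack([a,b]),np.hstack([c,d,e,e2])]))
E
```

```text
(no output)
```

View pics/crop.png

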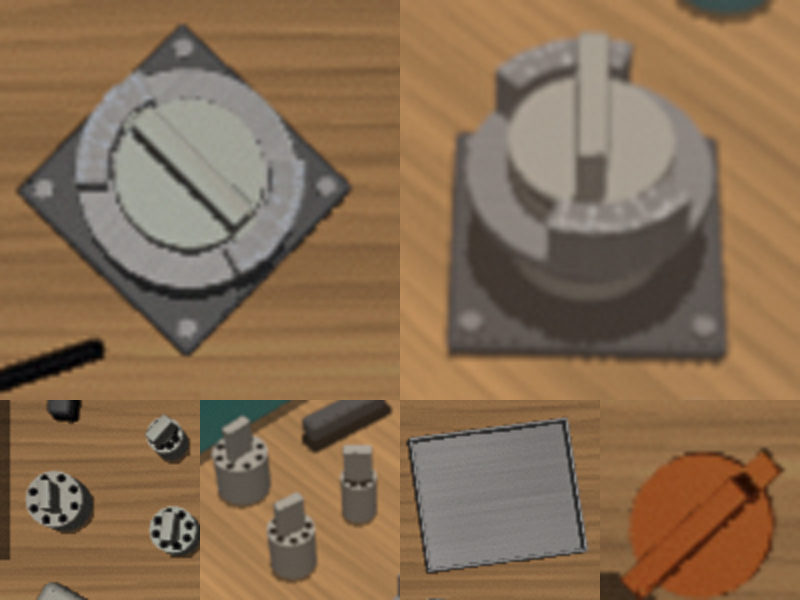

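The close crop confirms the choice. The white cover with its bar running at about 45° sits between the claws on the dock, with dock screws at top px (336,187), (372,221), (337,257) and (301,222). The middle carrier is at (242,230), clearly between the other two in width.

Run:
```python
from h import *
np.set_printoptions(precision=4,suppress=True)
T=cv2.imread("pics/top0.png");S=cv2.imread("pics/side0.png")
f=lambda p:(290+p[0]/4-.4,175+p[1]/4-.4)
g=lambda p:(300+(p[0]-400)/4-.4,215+p[1]/4-.4)
sc=[plane("top",f(p),.013) for p in((184,47),(327,185),(187,327),(43,188))];print("screws",np.array(sc),np.mean(sc,0),np.linalg.norm(sc[0]-sc[2]))
print("plate",plane("top",f((191,172)),.094))
b=np.array([plane("top",f(p),.132) for p in((153,106),(255,208),(238,228),(135,124))]);print("bar",b,b.mean(0),np.linalg.norm(b[0]-b[1]),np.linalg.norm(b[1]-b[2]))
print("bar tri far,near",tri(f((144,115)),g((592,37))),tri(f((246,218)),g((592,155))))
# tray: grey mask
hsv=cv2.cvtColor(T,cv2.COLOR_BGR2HSV)
m=np.zeros(T.shape[:2],np.uint8);m[155:250,390:500]=(hsv[155:250,390:500,1]<45)*255
c=max(cv2.findContours(m,0,2)[0],key=cv2.contourArea);r=cv2.minAreaRect(c);print(r)
q=np.array([plane("top",p,.018) for p in cv2.boxPoints(r)]);print("tray",q,q.mean(0),np.linalg.norm(q[0]-q[1]),np.linalg.norm(q[1]-q[2]))
for n,(x,y) in dict(w=(183,215),m=(242,230),n=(237,183)).items():
    print(n,plane("top",(x,y),.06),plane("top",(x,y),.105))
for n,p in dict(spray=(290,118),gel=(417,266),tub=(390,112)).items(): print(n,plane("top",p,.15))
a=cv2.resize(T[205:255,217:267],(400,400),interpolation=2);b=cv2.resize(S[185:245,245:295],(400,480),interpolation=2)[:400]
cv2.imwrite("pics/car.png",np.hstack([a,b]))
```

```text
screws [[ 0.5906 -0.0134  0.013 ]
 [ 0.5025 -0.101   0.013 ]
 [ 0.4152 -0.0123  0.013 ]
 [ 0.503   0.0759  0.013 ]] [ 0.5028 -0.0127  0.013 ] 0.17541625194428118
plate [ 0.5022 -0.0132  0.094 ]
bar [[ 0.5356  0.0092  0.132 ]
 [ 0.4768 -0.0475  0.132 ]
 [ 0.4655 -0.0377  0.132 ]
 [ 0.5255  0.0196  0.132 ]] [ 0.5009 -0.0141  0.132 ] 0.08175786456277208 0.01489120529093345
bar tri far,near (array([0.529 , 0.0157, 0.1314]), np.float64(0.004231159905592398)) (array([ 0.47  , -0.0413,  0.1335]), np.float64(0.0026699363523100747))
((443.42578125, 201.9432373046875), (67.6678237915039, 81.47892761230469), 82.40535736083984)
tray [[ 0.6192 -0.171   0.018 ]
 [ 0.6436 -0.3737  0.018 ]
 [ 0.4748 -0.3896  0.018 ]
 [ 0.4509 -0.1889  0.018 ]] [ 0.5471 -0.2808  0.018 ] 0.20414419505097586 0.16951633153687976
w [0.5177 0.3564 0.06  ] [0.5119 0.3447 0.105 ]
m [0.4795 0.2146 0.06  ] [0.4751 0.2081 0.105 ]
n [0.5937 0.2263 0.06  ] [0.5851 0.2194 0.105 ]
spray [0.7235 0.0923 0.15  ]
gel [ 0.3855 -0.1853  0.15  ]
tub [ 0.7341 -0.134   0.15  ]
```

View pics/car.png

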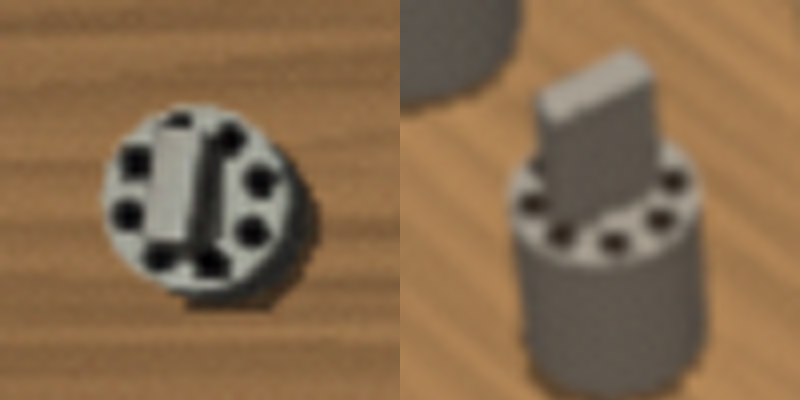

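Close-up of the middle carrier: body centre at top px (241.7,229.7) and tab almost vertical in the image, so its yaw is about -7°. The measurements agree with the given sizes: screw diagonal 175 mm, bar about 82 x 15 mm at z 0.132, tray 170 x 204 mm. Moving above the cover.

```bash
cat >> h.py <<'E'
from scipy.spatial.transform import Rotation as Ro
def need(x,y,z,yaw):
    s=manip.sense();R=Ro.from_euler("xyz",s["orientation"],degrees=True)
    G=Ro.from_euler("xyz",[180,0,yaw],degrees=True)
    print("t",round(s["time"],2),"at",s["eef_pos"].round(4),s["orientation"].round(2),"F",s["contact_force"].round(2),"w",round(s["width"],3),"ff",round(s["finger_force"],1))
    print("shift",R.inv().apply(np.array([x,y,z])-s["eef_pos"]).round(4),"rot",(R.inv()*G).as_rotvec(degrees=True).round(2))
E
python3 -m inch '{"xyz":[[-0.485,-0.395,0],[-0.485,-0.395,0],[-0.485,-0.395,0],[-0.485,-0.395,0],[-0.485,-0.395,0],[-0.485,-0.395,0],[-0.485,-0.395,0],[-0.485,-0.395,0]],"rotation":[[0,0,0],[0,0,0],[0,0,0],[0,0,0],[0,0,0],[0,0,0],[0,0,0],[0,0,0]],"fingers":[0.05,0.05,0.05,0.05,0.05,0.05,0.05,0.05]}'
python3 -c "
from h import *
need(.502,-.0135,.2,44)
b=[plane('top',(217+x/8-.4,205+y/8-.4),.105) for x,y in((163,127),(203,130),(187,243),(150,240))]
print('tab',np.round(b,4),np.mean(b,0).round(4),'body',plane('top',(217+198/8-.4,205+198/8-.4),.06).round(4))"
```

```text
time: 0.77
eef_pos: [0.3375, 0.2264, 0.2423]
orientation: [180.0, -0.0, 163.5]
contact_force: [0.8, -0.0, 0.6]
width: 0.586
finger_force: 0.0
t 0.77 at [0.3375 0.2264 0.2423] [180.    -0.   163.53] F [ 0.81 -0.03  0.6 ] w 0.586 ff 0.0
shift [-0.2257 -0.1834  0.0422] rot [-0.0000e+00 -1.0000e-02  1.1953e+02]
tab [[0.4974 0.2196 0.105 ]
 [0.4964 0.2081 0.105 ]
 [0.4637 0.2128 0.105 ]
 [0.4647 0.2235 0.105 ]] [0.4805 0.216  0.105 ] body [0.4811 0.2162 0.06  ]
```

```bash
python3 -m inch '{"xyz":[[-0.226,-0.183,0.02],[-0.226,-0.183,0.02],[-0.226,-0.183,0.02],[-0.226,-0.183,0.02],[-0.226,-0.183,0.02],[-0.226,-0.183,0.02],[-0.226,-0.183,0.02],[-0.226,-0.183,0.02]],"rotation":[[0,0,120],[0,0,120],[0,0,120],[0,0,120],[0,0,120],[0,0,120],[0,0,120],[0,0,120]],"fingers":[0.05,0.05,0.05,0.05,0.05,0.05,0.05,0.05]}'
python3 -m inch '{"xyz":[[0,0,0],[0,0,0],[0,0,0],[0,0,0],[0,0,0],[0,0,0],[0,0,0],[0,0,0]],"rotation":[[0,0,62],[0,0,62],[0,0,62],[0,0,62],[0,0,62],[0,0,62],[0,0,62],[0,0,62]],"fingers":[0.05,0.05,0.05,0.05,0.05,0.05,0.05,0.05]}' >/dev/null
python3 -c "
from h import *
need(.502,-.0135,.112,44)"
```

```text
time: 1.43
eef_pos: [0.5049, -0.0171, 0.2211]
orientation: [180.0, 0.1, 105.6]
contact_force: [-1.1, -0.4, -0.0]
width: 0.588
finger_force: 0.0
t 2.1 at [ 0.5016 -0.0114  0.2219] [-1.7996e+02  2.0000e-02  4.8560e+01] F [-0.8  -0.86  0.18] w 0.584 ff 0.0
shift [-0.0013  0.0018  0.1099] rot [-0.04  0.02  4.56]
```

```bash
python3 -m inch '{"xyz":[[-0.001,0.002,0.02],[-0.001,0.002,0.04],[-0.001,0.002,0.06],[-0.001,0.002,0.07],[-0.001,0.002,0.07],[-0.001,0.002,0.07]],"rotation":[[0,0,4.5],[0,0,4.5],[0,0,4.5],[0,0,4.5],[0,0,4.5],[0,0,4.5]],"fingers":[0.05,0.05,0.05,0.05,0.05,0.05]}' >/dev/null
python3 -c "
from h import *
need(.502,-.0135,.112,44)
s=cv2.resize(manip.get_image('side')[180:320,260:440,::-1],None,fx=3,fy=3,interpolation=2)
t=cv2.resize(manip.get_image('top')[160:280,280:400,::-1],(420,420),interpolation=2)
cv2.imwrite('pics/near.png',np.hstack([s[:420,:380],t]))"
```

```text
t 2.6 at [ 0.5024 -0.0134  0.1519] [-1.7993e+02  5.0000e-02  4.4420e+01] F [ 0.09 -0.66 -0.16] w 0.584 ff 0.0
shift [-0.0003 -0.0002  0.0399] rot [-0.07  0.05  0.42]
```

View pics/near.png

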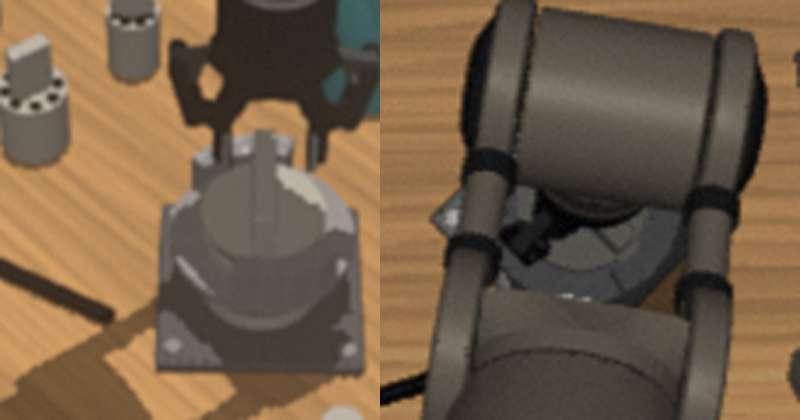

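The side crop shows the fingers at about (222,150) and (315,150), straddling the bar at (265,150) evenly. Going down and closing.

```bash
python3 -m inch '{"xyz":[[0,0,0.012],[0,0,0.024],[0,0,0.034],[0,0,0.040],[0,0,0.040],[0,0,0.040]],"rotation":[[0,0,0],[0,0,0],[0,0,0],[0,0,0],[0,0,0],[0,0,0]],"fingers":[0.05,0.05,0.05,0.05,0.05,0.05]}'
python3 -m inch '{"xyz":[[0,0,0],[0,0,0],[0,0,0],[0,0,0],[0,0,0],[0,0,0]],"rotation":[[0,0,0],[0,0,0],[0,0,0],[0,0,0],[0,0,0],[0,0,0]],"fingers":[0.03,0.02,0.01,0,0,0]}'
python3 -c "
from h import *
need(.502,-.0135,.112,44)
print(manip.sense()['torque'])"
```

```text
time: 3.2
eef_pos: [0.5029, -0.0135, 0.1125]
orientation: [180.0, -0.0, 44.4]
contact_force: [0.1, -0.3, 0.5]
width: 0.587
finger_force: 0.0
time: 3.7
eef_pos: [0.5027, -0.0132, 0.1127]
orientation: [-180.0, -0.0, 44.4]
contact_force: [-1.9, 2.0, 4.7]
width: 0.181
finger_force: 61.4
t 3.7 at [ 0.5027 -0.0132  0.1127] [-1.800e+02 -2.000e-02  4.442e+01] F [-1.93  1.99  4.68] w 0.181 ff 61.4
shift [-0.0007 -0.0003  0.0007] rot [-0.   -0.02  0.42]
[ 0.39670029  0.35813834 -0.04409513]
```

```bash
python3 -m inch '{"xyz":[[0,0,0.001],[0,0,0.002],[0,0,0.002],[0,0,0.002]],"rotation":[[0,0,0],[0,0,0],[0,0,0],[0,0,0]],"fingers":[0,0,0,0]}'
python3 -m inch '{"xyz":[[0,0,0.0005],[0,0,0.001],[0,0,0.001],[0,0,0.001]],"rotation":[[0,0,0],[0,0,0],[0,0,0],[0,0,0]],"fingers":[0,0,0,0]}'
```

```text
time: 4.03
eef_pos: [0.5027, -0.0132, 0.1106]
orientation: [-180.0, -0.0, 44.4]
contact_force: [-2.6, 2.7, 5.9]
width: 0.175
finger_force: 61.6
time: 4.37
eef_pos: [0.5027, -0.0132, 0.1098]
orientation: [180.0, -0.0, 44.4]
contact_force: [-3.1, 2.5, 7.7]
width: 0.179
finger_force: 61.9
```

```bash
python3 -m inch '{"xyz":[[0,-0.0003,0.0008],[0,-0.0005,0.0016],[0,-0.0005,0.0024],[0,-0.0005,0.0024],[0,-0.0005,0.0024]],"rotation":[[0,0,0],[0,0,0],[0,0,0],[0,0,0],[0,0,0]],"fingers":[0,0,0,0,0]}'
python3 -m inch '{"xyz":[[0,0,0.0005],[0,0,0.0005],[0,0,0.0005],[0,0,0.0005]],"rotation":[[0,0,0],[0,0,0],[0,0,0],[0,0,0]],"fingers":[0,0,0,0]}'
```

```text
time: 4.78
eef_pos: [0.5027, -0.0132, 0.1078]
orientation: [179.9, -0.0, 44.4]
contact_force: [-3.1, 1.7, 9.7]
width: 0.181
finger_force: 62.3
time: 5.12
eef_pos: [0.5027, -0.0132, 0.1075]
orientation: [179.9, -0.0, 44.4]
contact_force: [-2.3, 1.5, 11.6]
width: 0.179
finger_force: 62.4
```

```bash
python3 -m inch '{"xyz":[[0,0,0.0004],[0,0,0.0004],[0,0,0.0004],[0,0,0.0004],[0,0,0.0004],[0,0,0.0004]],"rotation":[[0,0,0],[0,0,-4],[0,0,-8],[0,0,-12],[0,0,-12],[0,0,-12]],"fingers":[0,0,0,0,0,0]}'
python3 -c "
from h import *
need(.502,-.0135,.112,134)
print(manip.sense()['torque'])"
```

```text
time: 5.62
eef_pos: [0.5039, -0.0135, 0.1075]
orientation: [179.8, -0.1, 56.4]
contact_force: [-0.6, 1.5, 10.6]
width: 0.181
finger_force: 62.4
t 5.62 at [ 0.5039 -0.0135  0.1075] [ 1.7977e+02 -9.0000e-02  5.6440e+01] F [-0.64  1.47 10.59] w 0.181 ff 62.4
shift [-0.001  -0.0015 -0.0045] rot [  0.25   0.08 -77.56]
[0.17089339 0.14943305 0.09805463]
```

```bash
python3 -m inch '{"xyz":[[0,0,0.0004],[0,0,0.0006],[0,0,0.0006],[0,0,0.0006],[0,0,0.0006],[0,0,0.0006]],"rotation":[[0,0,-4],[0,0,-9],[0,0,-14],[0,0,-18],[0,0,-18],[0,0,-18]],"fingers":[0,0,0,0,0,0]}'
python3 -c "
from h import *
need(.502,-.0135,.112,134)
print(manip.sense()['torque'])"
```

```text
time: 6.12
eef_pos: [0.5042, -0.0136, 0.1071]
orientation: [179.7, -0.0, 74.4]
contact_force: [-0.1, 0.4, 12.2]
width: 0.173
finger_force: 62.5
t 6.12 at [ 0.5042 -0.0136  0.1071] [ 1.7971e+02 -2.0000e-02  7.4440e+01] F [-0.13  0.44 12.19] w 0.173 ff 62.5
shift [-0.0005 -0.0021 -0.005 ] rot [  0.28   0.13 -59.56]
[0.21822948 0.11297043 0.07835409]
```

```bash
python3 -m inch '{"xyz":[[0,0,0],[0,0,0],[0,0,0],[0,0,0],[0,0,0],[0,0,0],[0,0,0],[0,0,0]],"rotation":[[0,0,-5],[0,0,-10],[0,0,-15],[0,0,-20],[0,0,-25],[0,0,-30],[0,0,-30],[0,0,-30]],"fingers":[0,0,0,0,0,0,0,0]}'
python3 -m inch '{"xyz":[[0,0,0],[0,0,0],[0,0,0],[0,0,0],[0,0,0],[0,0,0],[0,0,0],[0,0,0]],"rotation":[[0,0,-5],[0,0,-10],[0,0,-15],[0,0,-20],[0,0,-25],[0,0,-30],[0,0,-30],[0,0,-30]],"fingers":[0,0,0,0,0,0,0,0]}'
python3 -c "
from h import *
need(.502,-.0135,.112,134)
print(manip.sense()['torque'])
cv2.imwrite('pics/side2.png',cv2.resize(manip.get_image('side')[200:320,280:420,::-1],None,fx=4,fy=4,interpolation=2))"
```

```text
time: 6.78
eef_pos: [0.5043, -0.0136, 0.1071]
orientation: [179.7, 0.1, 104.5]
contact_force: [0.1, 0.0, 11.6]
width: 0.177
finger_force: 62.5
time: 7.45
eef_pos: [0.5043, -0.0136, 0.1071]
orientation: [179.8, 0.2, 134.4]
contact_force: [0.1, 0.2, 11.8]
width: 0.174
finger_force: 62.5
t 7.45 at [ 0.5043 -0.0136  0.1071] [179.83   0.25 134.45] F [ 0.1   0.18 11.85] w 0.174 ff 62.5
shift [ 0.0016 -0.0016 -0.0049] rot [0.17 0.25 0.45]
[0.23194716 0.16207158 0.10794791]
```

View pics/side2.png

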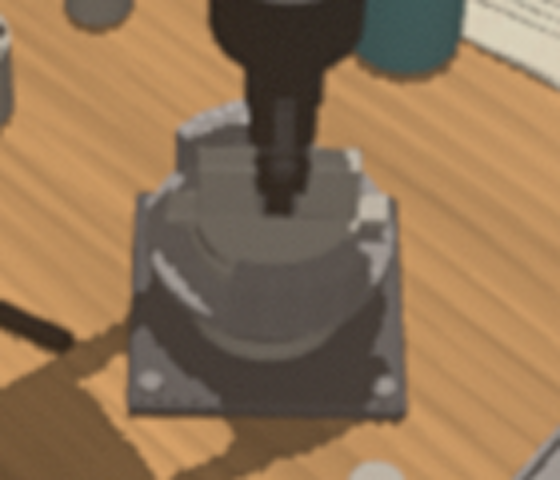

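The bar now lies horizontally in the image from (200,185) to (360,185), and the ear at (372,215) is clear of the claw, so the cover is turned. Lifting it straight up.

```bash
python3 -m inch '{"xyz":[[0,0,-0.003],[0,0,-0.006],[0,0,-0.009],[0,0,-0.014],[0,0,-0.02],[0,0,-0.03],[0,0,-0.04],[0,0,-0.05]],"rotation":[[0,0,0],[0,0,0],[0,0,0],[0,0,0],[0,0,0],[0,0,0],[0,0,0],[0,0,0]],"fingers":[0,0,0,0,0,0,0,0]}'
python3 -m inch '{"xyz":[[0,0,-0.025],[0,0,-0.05],[0,0,-0.07],[0,0,-0.07],[0,0,-0.07]],"rotation":[[0,0,0],[0,0,0],[0,0,0],[0,0,0],[0,0,0]],"fingers":[0,0,0,0,0]}'
python3 -c "
from h import *
need(.547,-.281,.22,134)"
```

```text
time: 8.17
eef_pos: [0.5022, -0.0131, 0.1562]
orientation: [-180.0, -0.0, 134.4]
contact_force: [0.0, -0.2, -3.0]
width: 0.175
finger_force: 60.4
time: 8.58
eef_pos: [0.5026, -0.0132, 0.2264]
orientation: [179.9, 0.1, 134.4]
contact_force: [-0.3, 0.4, -3.8]
width: 0.174
finger_force: 60.6
t 8.58 at [ 0.5026 -0.0132  0.2264] [1.7992e+02 1.1000e-01 1.3442e+02] F [-0.26  0.37 -3.76] w 0.174 ff 60.6
shift [-0.2223 -0.1558  0.0066] rot [0.08 0.11 0.42]
```

```bash
python3 -m inch '{"xyz":[[-0.022,-0.016,0],[-0.05,-0.035,0],[-0.08,-0.056,0],[-0.11,-0.077,0],[-0.14,-0.098,0],[-0.17,-0.12,0],[-0.2,-0.14,0],[-0.215,-0.15,0]],"rotation":[[0,0,0],[0,0,0],[0,0,0],[0,0,0],[0,0,0],[0,0,0],[0,0,0],[0,0,0]],"fingers":[0,0,0,0,0,0,0,0]}' >/dev/null
python3 -m inch '{"xyz":[[-0.007,-0.006,0.02],[-0.007,-0.006,0.05],[-0.007,-0.006,0.08],[-0.007,-0.006,0.11],[-0.007,-0.006,0.14],[-0.007,-0.006,0.16],[-0.007,-0.006,0.17],[-0.007,-0.006,0.17]],"rotation":[[0,0,0],[0,0,0],[0,0,0],[0,0,0],[0,0,0],[0,0,0],[0,0,0],[0,0,0]],"fingers":[0,0,0,0,0,0,0,0]}'
python3 -c "
from h import *
need(.547,-.281,.0305,134)
I=manip.get_image('top');cv2.imwrite('pics/top_open.png',I[:,:,::-1])
a=cv2.resize(I[175:275,290:390,::-1],(400,400),interpolation=2)
b=cv2.resize(manip.get_image('side')[270:400,380:530,::-1],(460,400),interpolation=2)[:,:400]
cv2.imwrite('pics/open.png',np.hstack([a,b]))"
```

```text
time: 9.92
eef_pos: [0.5441, -0.2794, 0.0514]
orientation: [-179.9, -0.4, 134.4]
contact_force: [0.0, 0.6, -3.1]
width: 0.179
finger_force: 60.3
t 9.92 at [ 0.5441 -0.2794  0.0514] [-179.92   -0.43  134.42] F [ 0.01  0.65 -3.1 ] w 0.179 ff 60.3
shift [-0.0033  0.001   0.0209] rot [-0.09 -0.43  0.42]
```

View pics/open.png

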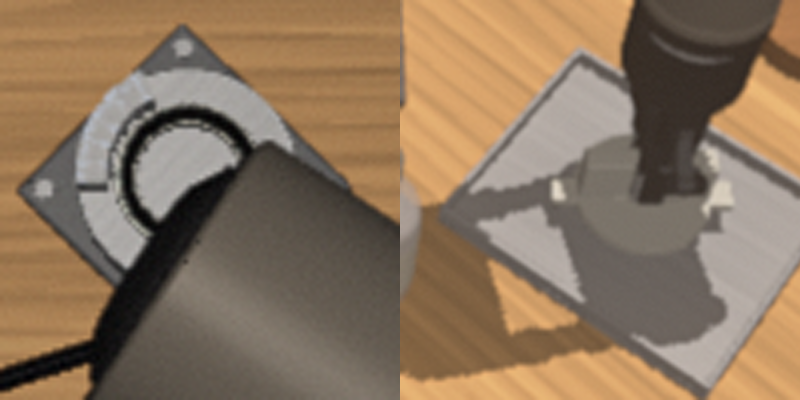

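The left crop shows the open mouth with its dark gasket ring around (187,180). The right crop shows the cover, bar up, above the middle of the tray at about (650,195). Setting it down.

```bash
python3 -m inch '{"xyz":[[0,0,0.006],[0,0,0.011],[0,0,0.015],[0,0,0.0175],[0,0,0.0185],[0,0,0.0185],[0,0,0.0185]],"rotation":[[0,0,0],[0,0,0],[0,0,0],[0,0,0],[0,0,0],[0,0,0],[0,0,0]],"fingers":[0,0,0,0,0,0,0]}'
python3 -m inch '{"xyz":[[0,0,0.0005],[0,0,0.001],[0,0,0.001],[0,0,0.001]],"rotation":[[0,0,0],[0,0,0],[0,0,0],[0,0,0]],"fingers":[0,0,0,0]}'
```

```text
time: 10.6
eef_pos: [0.5464, -0.2809, 0.037]
orientation: [180.0, 0.0, 134.4]
contact_force: [-0.2, 0.6, -3.0]
width: 0.176
finger_force: 60.3
time: 10.93
eef_pos: [0.5463, -0.2808, 0.0359]
orientation: [180.0, 0.0, 134.4]
contact_force: [0.0, -0.3, -3.1]
width: 0.177
finger_force: 60.3
```

```bash
python3 -m inch '{"xyz":[[0,0,0.0007],[0,0,0.0014],[0,0,0.002],[0,0,0.0027],[0,0,0.0034],[0,0,0.0034],[0,0,0.0034]],"rotation":[[0,0,0],[0,0,0],[0,0,0],[0,0,0],[0,0,0],[0,0,0],[0,0,0]],"fingers":[0,0,0,0,0,0,0]}'
python3 -m inch '{"xyz":[[0,0,0.0005],[0,0,0.001],[0,0,0.0015],[0,0,0.0015]],"rotation":[[0,0,0],[0,0,0],[0,0,0],[0,0,0]],"fingers":[0,0,0,0]}'
```

```text
time: 11.52
eef_pos: [0.5463, -0.2808, 0.0324]
orientation: [180.0, -0.0, 134.4]
contact_force: [-0.1, -0.5, -3.2]
width: 0.18
finger_force: 60.3
time: 11.85
eef_pos: [0.5462, -0.2808, 0.0308]
orientation: [180.0, -0.0, 134.4]
contact_force: [0.2, 1.3, -2.7]
width: 0.177
finger_force: 60.3
```

```bash
python3 -m inch '{"xyz":[[0,0,0.0005],[0,0,0.001],[0,0,0.001],[0,0,0.001]],"rotation":[[0,0,0],[0,0,0],[0,0,0],[0,0,0]],"fingers":[0,0,0,0]}'
python3 -m inch '{"xyz":[[0,0,0.0005],[0,0,0.001],[0,0,0.001],[0,0,0.001]],"rotation":[[0,0,0],[0,0,0],[0,0,0],[0,0,0]],"fingers":[0,0,0,0]}'
```

```text
time: 12.18
eef_pos: [0.5464, -0.2809, 0.0305]
orientation: [180.0, 0.0, 134.4]
contact_force: [-1.7, 1.2, 3.5]
width: 0.179
finger_force: 61.3
time: 12.52
eef_pos: [0.5463, -0.2809, 0.0305]
orientation: [180.0, 0.0, 134.4]
contact_force: [-5.4, 2.2, 12.1]
width: 0.176
finger_force: 62.7
```

Contact came at the predicted height, so I release and rise.

```bash
python3 -m inch '{"xyz":[[0,0,-0.001],[0,0,-0.001],[0,0,-0.001],[0,0,-0.001],[0,0,-0.001],[0,0,-0.001]],"rotation":[[0,0,0],[0,0,0],[0,0,0],[0,0,0],[0,0,0],[0,0,0]],"fingers":[0.05,0.05,0.05,0.05,0.05,0.05]}'
python3 -m inch '{"xyz":[[0,0,-0.01],[0,0,-0.03],[0,0,-0.06],[0,0,-0.1],[0,0,-0.14],[0,0,-0.18],[0,0,-0.2],[0,0,-0.2]],"rotation":[[0,0,0],[0,0,0],[0,0,0],[0,0,0],[0,0,0],[0,0,0],[0,0,0],[0,0,0]],"fingers":[0.05,0.05,0.05,0.05,0.05,0.05,0.05,0.05]}'
python3 -c "
from h import *
need(.481,.216,.23,173)"
```

```text
time: 13.02
eef_pos: [0.5463, -0.2808, 0.0297]
orientation: [180.0, -0.0, 134.4]
contact_force: [1.1, 0.6, 0.2]
width: 0.584
finger_force: 0.0
time: 13.68
eef_pos: [0.5483, -0.2821, 0.2372]
orientation: [179.9, 0.7, 134.4]
contact_force: [-0.3, -0.4, -0.1]
width: 0.582
finger_force: 0.0
t 13.68 at [ 0.5483 -0.2821  0.2372] [179.86   0.66 134.43] F [-0.34 -0.45 -0.12] w 0.582 ff 0.0
shift [0.4029 0.3006 0.0033] rot [ -0.09   0.68 -38.57]
```

```bash
python3 -m inch '{"xyz":[[0.403,0.3,0],[0.403,0.3,0],[0.403,0.3,0],[0.403,0.3,0],[0.403,0.3,0],[0.403,0.3,0],[0.403,0.3,0],[0.403,0.3,0]],"rotation":[[0,0,0],[0,0,0],[0,0,0],[0,0,0],[0,0,0],[0,0,0],[0,0,0],[0,0,0]],"fingers":[0.04,0.04,0.04,0.04,0.04,0.04,0.04,0.04]}' >/dev/null
python3 -c "
from h import *
need(.481,.216,.23,173)"
```

```text
t 14.35 at [0.5002 0.0513 0.2298] [-1.7998e+02 -3.0000e-02  1.3440e+02] F [1.37 1.81 0.15] w 0.466 ff 0.0
shift [ 0.1311  0.1015 -0.0002] rot [-1.00e-02 -4.00e-02 -3.86e+01]
```

```bash
python3 -m inch '{"xyz":[[0.131,0.101,0],[0.131,0.101,0],[0.131,0.101,0],[0.131,0.101,0],[0.131,0.101,0.02],[0.131,0.101,0.04],[0.131,0.101,0.05],[0.131,0.101,0.05]],"rotation":[[0,0,-39],[0,0,-39],[0,0,-39],[0,0,-39],[0,0,-39],[0,0,-39],[0,0,-39],[0,0,-39]],"fingers":[0.04,0.04,0.04,0.04,0.04,0.04,0.04,0.04]}' >/dev/null
python3 -c "
from h import *
need(.481,.216,.082,173)
I=manip.get_image('top')[:,:,::-1];J=manip.get_image('side')[:,:,::-1]
cv2.imwrite('pics/t3.png',I);cv2.imwrite('pics/s3.png',J)
z=lambda i,x,y,w,h,k:cv2.resize(i[y:y+h,x:x+w],None,fx=k,fy=k,interpolation=2)
cv2.imwrite('pics/m3.png',np.vstack([np.hstack([z(I,287,172,100,100,3),z(J,220,140,100,100,3)]),np.hstack([z(I,393,157,100,100,3),z(J,390,280,140,140,3)[:300,:300]])]))"
```

```text
t 15.02 at [0.4801 0.2133 0.1775] [-179.88   -0.3   173.31] F [ 0.11 -0.   -0.53] w 0.468 ff 0.0
shift [-0.0011  0.003   0.0955] rot [-0.12 -0.3   0.32]
```

View pics/m3.png

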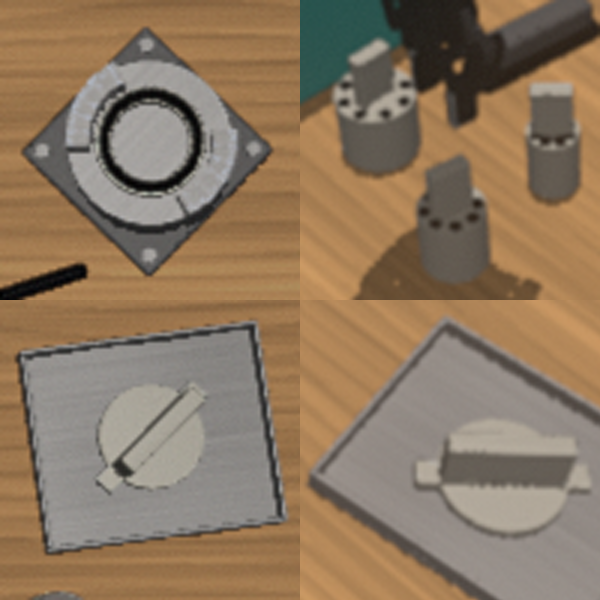

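The crops show the open mouth with its gasket ring centred at about (151,140), the cover flat in the tray with its bar up, and the middle carrier at (452,215) in the side crop with the fingers above it. Measuring the mouth and descending on the tab.

```bash
python3 -c "
from h import *
I=cv2.imread('pics/t3.png');g=cv2.cvtColor(I,6);m=np.zeros_like(g);m[195:245,312:365]=(g[195:245,312:365]<60)*255
cs=sorted(cv2.findContours(m,1,1)[0],key=cv2.contourArea)[-2:]
for c in cs:
    e=cv2.fitEllipse(c);print(e,plane('top',e[0],.082).round(4),plane('top',e[0],.088).round(4))
"
python3 -m inch '{"xyz":[[-0.001,0.003,0.015],[-0.001,0.003,0.03],[-0.001,0.003,0.045],[-0.001,0.003,0.06],[-0.001,0.003,0.075],[-0.001,0.003,0.09],[-0.001,0.003,0.09],[-0.001,0.003,0.09]],"rotation":[[0,0,0.3],[0,0,0.3],[0,0,0.3],[0,0,0.3],[0,0,0.3],[0,0,0.3],[0,0,0.3],[0,0,0.3]],"fingers":[0.04,0.04,0.04,0.04,0.04,0.04,0.04,0.04]}'
python3 -c "
from h import *
need(.481,.216,.085,173)"
```

```text
((336.7976989746094, 218.51559448242188), (28.657867431640625, 29.316650390625), 76.63099670410156) [ 0.5015 -0.0123  0.082 ] [ 0.5008 -0.0121  0.088 ]
((336.92816162109375, 218.4723358154297), (32.89203643798828, 33.46915817260742), 0.8152657151222229) [ 0.5016 -0.0126  0.082 ] [ 0.5009 -0.0124  0.088 ]
time: 15.78
eef_pos: [0.4837, 0.2161, 0.0907]
orientation: [180.0, 0.0, 173.0]
contact_force: [0.1, 0.4, -0.3]
width: 0.471
finger_force: 0.0
t 15.78 at [0.4837 0.2161 0.0907] [1.7999e+02 2.0000e-02 1.7301e+02] F [ 0.11  0.37 -0.33] w 0.471 ff 0.0
shift [ 0.0026 -0.0005  0.0057] rot [0.01 0.02 0.01]
```

```bash
python3 -m inch '{"xyz":[[0.0025,-0.0005,0.003],[0.0025,-0.0005,0.005],[0.0025,-0.0005,0.005],[0.0025,-0.0005,0.005]],"rotation":[[0,0,0],[0,0,0],[0,0,0],[0,0,0]],"fingers":[0.04,0.04,0.04,0.04]}'
python3 -m inch '{"xyz":[[0,0,0],[0,0,0],[0,0,0],[0,0,0],[0,0,0],[0,0,0]],"rotation":[[0,0,0],[0,0,0],[0,0,0],[0,0,0],[0,0,0],[0,0,0]],"fingers":[0.03,0.02,0.01,0,0,0]}'
python3 -m inch '{"xyz":[[0,0,-0.01],[0,0,-0.025],[0,0,-0.05],[0,0,-0.075],[0,0,-0.1],[0,0,-0.12],[0,0,-0.12],[0,0,-0.12]],"rotation":[[0,0,0],[0,0,0],[0,0,0],[0,0,0],[0,0,0],[0,0,0],[0,0,0],[0,0,0]],"fingers":[0,0,0,0,0,0,0,0]}'
python3 -c "
from h import *
need(.502,-.0128,.2,173)
I=manip.get_image('top')[:,:,::-1];J=manip.get_image('side')[:,:,::-1]
cv2.imwrite('pics/t4.png',I);cv2.imwrite('pics/s4.png',J)"
```

```text
time: 16.12
eef_pos: [0.4808, 0.2164, 0.0856]
orientation: [180.0, 0.1, 173.1]
contact_force: [0.1, -0.5, 0.2]
width: 0.467
finger_force: 0.0
time: 16.62
eef_pos: [0.4807, 0.2165, 0.0852]
orientation: [180.0, 0.0, 173.1]
contact_force: [0.2, 0.9, 3.3]
width: 0.154
finger_force: 60.7
time: 17.28
eef_pos: [0.4808, 0.2164, 0.2059]
orientation: [180.0, 0.1, 173.1]
contact_force: [-0.7, 0.3, -2.0]
width: 0.157
finger_force: 60.2
t 17.28 at [0.4808 0.2164 0.2059] [1.7995e+02 1.1000e-01 1.7312e+02] F [-0.66  0.27 -2.  ] w 0.157 ff 60.2
shift [-0.0485 -0.225   0.0058] rot [0.05 0.11 0.12]
```

```bash
python3 -m inch '{"xyz":[[-0.004,-0.015,0],[-0.01,-0.04,0],[-0.016,-0.075,0],[-0.024,-0.11,0],[-0.032,-0.145,0],[-0.04,-0.18,0],[-0.045,-0.21,0],[-0.0485,-0.225,0]],"rotation":[[0,0,0],[0,0,0],[0,0,0],[0,0,0],[0,0,0],[0,0,0],[0,0,0],[0,0,0]],"fingers":[0,0,0,0,0,0,0,0]}' >/dev/null
python3 -m inch '{"xyz":[[0,0,0],[0,0,0],[0,0,0.004],[0,0,0.008],[0,0,0.008],[0,0,0.008]],"rotation":[[0,0,0],[0,0,0],[0,0,0],[0,0,0],[0,0,0],[0,0,0]],"fingers":[0,0,0,0,0,0]}'
python3 -c "
from h import *
need(.502,-.0128,.2,173)
I=manip.get_image('top')[:,:,::-1];J=manip.get_image('side')[:,:,::-1]
cv2.imwrite('pics/t5.png',I);cv2.imwrite('pics/s5.png',J)
z=lambda i,x,y,w,h,k:cv2.resize(i[y:y+h,x:x+w],None,fx=k,fy=k,interpolation=2)
cv2.imwrite('pics/m5.png',np.hstack([z(J,300,190,100,130,4),z(I,290,170,100,130,4)]))
"
```

```text
time: 18.55
eef_pos: [0.5014, -0.0118, 0.1964]
orientation: [180.0, -0.1, 173.2]
contact_force: [-0.1, 0.1, -1.7]
width: 0.156
finger_force: 60.1
t 18.55 at [ 0.5014 -0.0118  0.1964] [ 1.7999e+02 -7.0000e-02  1.7321e+02] F [-0.07  0.11 -1.71] w 0.156 ff 60.1
shift [-0.0007 -0.0009 -0.0036] rot [ 0.01 -0.07  0.21]
```

View pics/m5.png

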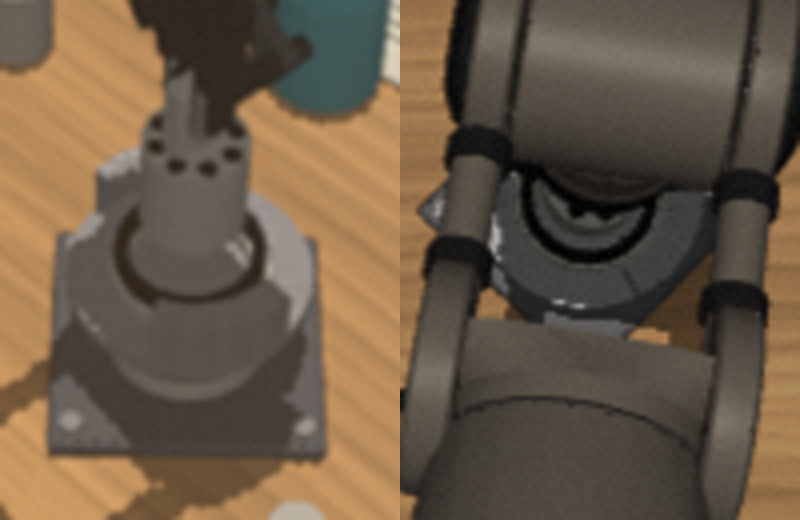

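In the side crop the carrier (x from 140 to 248) hangs centred over the gasket ring (113 to 270), to within about 0.3 px once perspective is allowed for. Lowering in stages.

```bash
python3 -m inch '{"xyz":[[-0.0007,-0.001,0.002],[-0.0007,-0.001,0.006],[-0.0007,-0.001,0.012],[-0.0007,-0.001,0.018],[-0.0007,-0.001,0.022],[-0.0007,-0.001,0.022],[-0.0007,-0.001,0.022]],"rotation":[[0,0,0],[0,0,0],[0,0,0],[0,0,0],[0,0,0],[0,0,0],[0,0,0]],"fingers":[0,0,0,0,0,0,0]}'
python3 -m inch '{"xyz":[[0,0,0.002],[0,0,0.004],[0,0,0.006],[0,0,0.009],[0,0,0.012],[0,0,0.012],[0,0,0.012]],"rotation":[[0,0,0],[0,0,0],[0,0,0],[0,0,0],[0,0,0],[0,0,0],[0,0,0]],"fingers":[0,0,0,0,0,0,0]}'
python3 -c "
from h import *
need(.502,-.0128,.0952,173)"
```

```text
time: 19.23
eef_pos: [0.5022, -0.0139, 0.1746]
orientation: [180.0, -0.0, 173.1]
contact_force: [0.1, -0.5, -1.7]
width: 0.151
finger_force: 60.1
time: 19.82
eef_pos: [0.5022, -0.0139, 0.1628]
orientation: [180.0, -0.0, 173.1]
contact_force: [-0.3, -0.5, -1.6]
width: 0.154
finger_force: 60.1
t 19.82 at [ 0.5022 -0.0139  0.1628] [ 1.7999e+02 -3.0000e-02  1.7312e+02] F [-0.3  -0.48 -1.6 ] w 0.154 ff 60.1
shift [0.0003 0.001  0.0676] rot [ 0.01 -0.03  0.12]
```

```bash
python3 -m inch '{"xyz":[[0,0.0007,0.006],[0,0.0007,0.014],[0,0.0007,0.022],[0,0.0007,0.03],[0,0.0007,0.036],[0,0.0007,0.036],[0,0.0007,0.036]],"rotation":[[0,0,0],[0,0,0],[0,0,0],[0,0,0],[0,0,0],[0,0,0],[0,0,0]],"fingers":[0,0,0,0,0,0,0]}'
python3 -m inch '{"xyz":[[0,0,0.006],[0,0,0.012],[0,0,0.018],[0,0,0.023],[0,0,0.027],[0,0,0.029],[0,0,0.029],[0,0,0.029]],"rotation":[[0,0,0],[0,0,0],[0,0,0],[0,0,0],[0,0,0],[0,0,0],[0,0,0],[0,0,0]],"fingers":[0,0,0,0,0,0,0,0]}'
python3 -c "
from h import *
need(.502,-.0128,.0952,173)"
```

```text
time: 20.4
eef_pos: [0.5022, -0.0132, 0.1265]
orientation: [180.0, -0.1, 173.1]
contact_force: [-0.1, -0.3, -2.8]
width: 0.15
finger_force: 60.1
time: 21.07
eef_pos: [0.5025, -0.0132, 0.098]
orientation: [180.0, 0.0, 173.1]
contact_force: [-0.1, -0.0, -1.7]
width: 0.155
finger_force: 60.1
t 21.07 at [ 0.5025 -0.0132  0.098 ] [179.99   0.   173.12] F [-0.15 -0.03 -1.67] w 0.155 ff 60.1
shift [0.0005 0.0004 0.0028] rot [0.01 0.   0.12]
```

```bash
python3 -m inch '{"xyz":[[0,0,0.0007],[0,0,0.0014],[0,0,0.002],[0,0,0.002],[0,0,0.002]],"rotation":[[0,0,0],[0,0,0],[0,0,0],[0,0,0],[0,0,0]],"fingers":[0,0,0,0,0]}'
python3 -m inch '{"xyz":[[0,0,0.0005],[0,0,0.001],[0,0,0.001],[0,0,0.001]],"rotation":[[0,0,0],[0,0,0],[0,0,0],[0,0,0]],"fingers":[0,0,0,0]}'
```

```text
time: 21.48
eef_pos: [0.5024, -0.0132, 0.096]
orientation: [180.0, 0.0, 173.1]
contact_force: [-0.3, -0.3, -1.3]
width: 0.156
finger_force: 60.1
time: 21.82
eef_pos: [0.5026, -0.0132, 0.0952]
orientation: [180.0, 0.0, 173.1]
contact_force: [-0.4, 1.1, 0.1]
width: 0.157
finger_force: 60.5
```

```bash
python3 -m inch '{"xyz":[[0,0,0.0004],[0,0,0.0004],[0,0,0.0004]],"rotation":[[0,0,0],[0,0,0],[0,0,0]],"fingers":[0,0,0]}'
python3 -m inch '{"xyz":[[0,0,0],[0,0,0],[0,0,0],[0,0,0],[0,0,0],[0,0,0]],"rotation":[[0,0,0],[0,0,0],[0,0,0],[0,0,0],[0,0,0],[0,0,0]],"fingers":[0.035,0.035,0.035,0.035,0.035,0.035]}'
python3 -m inch '{"xyz":[[0,0,-0.01],[0,0,-0.025],[0,0,-0.05],[0,0,-0.085],[0,0,-0.12],[0,0,-0.15],[0,0,-0.15],[0,0,-0.15]],"rotation":[[0,0,0],[0,0,0],[0,0,0],[0,0,0],[0,0,0],[0,0,0],[0,0,0],[0,0,0]],"fingers":[0.035,0.035,0.035,0.035,0.035,0.035,0.035,0.035]}'
python3 -m inch '{"xyz":[[0,-0.03,-0.02],[0,-0.06,-0.02],[0,-0.1,-0.02],[0,-0.14,-0.02],[0,-0.18,-0.02],[0,-0.2,-0.02],[0,-0.2,-0.02],[0,-0.2,-0.02]],"rotation":[[0,0,0],[0,0,0],[0,0,0],[0,0,0],[0,0,0],[0,0,0],[0,0,0],[0,0,0]],"fingers":[0.035,0.035,0.035,0.035,0.035,0.035,0.035,0.035]}'
python3 -c "
from h import *
I=manip.get_image('top')[:,:,::-1];J=manip.get_image('side')[:,:,::-1]
z=lambda i,x,y,w,h,k:cv2.resize(i[y:y+h,x:x+w],None,fx=k,fy=k,interpolation=2)
a=np.hstack([z(I,287,172,100,100,3),z(J,300,210,100,100,3)]);b=np.hstack([cv2.resize(I,(300,225)),cv2.resize(J,(300,225))])
cv2.imwrite('pics/m6.png',np.vstack([a,b]))"
```

```text
time: 22.07
eef_pos: [0.5026, -0.0131, 0.0952]
orientation: [180.0, 0.0, 173.1]
contact_force: [-1.1, 1.3, 5.2]
width: 0.155
finger_force: 61.3
time: 22.57
eef_pos: [0.5024, -0.0132, 0.0945]
orientation: [180.0, -0.0, 173.1]
contact_force: [0.1, 0.6, 0.3]
width: 0.407
finger_force: 0.0
time: 23.23
eef_pos: [0.5032, -0.0133, 0.247]
orientation: [-180.0, 0.3, 173.1]
contact_force: [-0.3, -0.1, -1.5]
width: 0.411
finger_force: 0.0
time: 23.9
eef_pos: [0.4776, -0.2123, 0.2632]
orientation: [179.9, -0.1, 173.0]
contact_force: [0.2, 0.0, -0.6]
width: 0.412
finger_force: 0.0
```

View pics/m6.png

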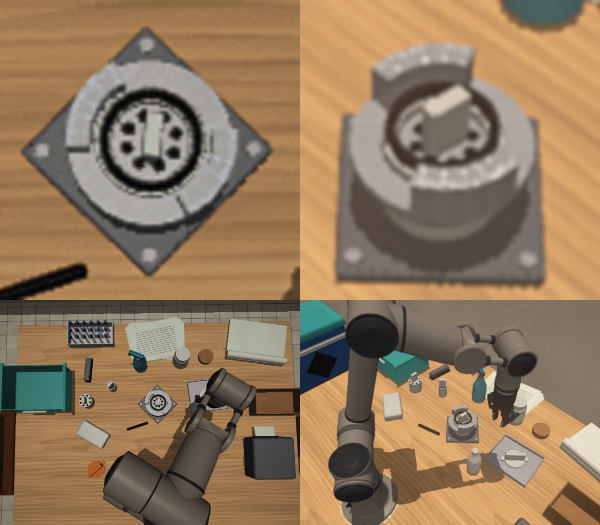

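The carrier sits upright and central in the bore (tab at (151,135) top crop and (445,120) side crop). The cover lies in the tray, the other things are where they were, and the arm is clear.

```bash
python3 -c "
from plant import manip
print(manip.hand_in())"
```

```text
the job is handed in; nothing more can be done
None
```

The job is handed in at about 24 s: the cover was freed with about 12 N of push and lies flat in the tray, bar up, and the 56 mm carrier stands upright on the floor of the bore.

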